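Pin two pendant blanks on the filing block

ROBOT

A 6-joint arm with a two-finger parallel gripper is mounted at the origin on the work surface. World frame = base frame: x ahead of the robot, y to its left, z up, the work surface at z = 0. Lengths are in m, angles in degrees, forces in N, time in s.
With the tool pointing down it reaches from about 0.4 to 0.825 m from the base axis. Payload 7 kg.
Tool frame: the origin (TCP) lies at the very end of the fingers, on their centre line; the grasp point (between the pads) lies behind it (r.grasp_offset is the z of the grasp point in the tool frame, in m); z points along the fingers, y is the direction in which the jaws open and shut (so a half turn about z gives the same grasp; the last joint's range is limited). The gripper opens to 88 mm and grips with 3 to 60 N. Pads are 19 mm wide; open, the fingers measure 130 mm over their backs; the gripper's body (78 mm by 193 mm) begins 47 mm behind the grasp point.
Start: joints at [82.855, 20.546, 0.682, 0, -70.136, -16.507], TCP at [0.271, 0.618, 0.227] pointing down, gripper open.
Joint ranges: [-176.03, 176.03], [-82.01, 121.73], [-58.28, 71.71], [-173.87, 95.51], [-174.79, -0.11], [-173.66, 173.66]. Speed limits (degrees/s): [136.94, 136.94, 172.46, 180, 180, 180].

INTERFACE

Orientations are given as [roll, pitch, yaw] about the fixed x, y, z axes, in that order (R = Rz(yaw) Ry(pitch) Rx(roll)).
In Python, from plant import r gives the robot as it stands. The module is installed in compiled form; this text tells all that it offers.
- The arm moves only by the tool servo_tool, never from a script. Its argument "targets" is a list of rows, each an object of numbers: "dx", "dy", "dz": the shift along the world's x, y, z in cm; "spin": the turn about the world's z in rad; "grip": the opening in per cent of the stroke, from 0 (shut) to 100 (fully open). A call has exactly 10 rows; each row is the pose to reach, as a shift and turn from the pose commanded when the call began; what a row does not reach only later rows make up. A row lasts 1/12 s, in which the tool goes at most 41.7 mm and 7.16 degrees, less where a joint would pass 70% of its speed; a pose out of reach is approached as far as the arm can. A call with a gripper value outside its range is refused whole. The fingers move at their own pace and stop on an object; "squeeze" is the grip in N (left out, the last holds). Time passes only in rows, so rows that repeat a pose let the fingers close, or fill a call up. It gives the time, the measured TCP pose, the force and the opening at its end, in the units of the state.
- r.get_state(): the state, without advancing time (a new reading comes with each control period).
- r.capture(name): name is "scene" or "top" or "wrist"; returns the picture (420x560x3 uint8, blue, green, red); there is no depth.
- r.get_calibration(name): a dict with "K" (3x3 intrinsics, pixels), "extrinsics" (4x4, takes a point from camera to world coordinates). Camera axes: x right, y down, z forward; pixel columns grow to the right and rows downward; lengths in m; the calibration is good to about 2 mm. A picture is of the moment at which its call begins: read the wrist's pose just before it. get_calibration takes no time and is no camera call; for the wrist camera it gives the pose at the moment of the call.
- r.close_job(): hands the job in, once; it reports no verdict.
Trained networks look in the newest picture that a camera, given by its name, has taken for a name from the list of things; names that differ only in an ending like _2 or _b are one class to them, and where a whole thing is asked for, a point or a joint stands for the part that bears it (a point fixed in the world has none). Each returns a list of dicts, best first, with "p" (0 to 1); they miss things now and then, are a little off and sometimes report something else, mostly with a low value. They report only what shows in the picture. A call takes as long as a camera call. They do not tell look-alikes from the thing itself.
- r.cut_out(name, camera): "mask" (420x560 bool, what is visible of it) and "extent" ([left, top, right, bottom] in pixels, round what is visible of it).
The state is a dict: "time_s": time; "joints": joint angles; "qd": joint speeds; "joint_torque": joint torques, N m; "tcp_pos": TCP position; "eef_rot": TCP orientation; "contact_force": force on the tool from outside, world axes, zero at the start; "moment": the same for the moment, N m; "gripper_width": finger opening in m.
Only numpy, scipy, OpenCV 4.12 (cv2) and the standard library are available. Lean on these libraries where they do the work, as an engineer would, in place of code of your own. Each camera call takes 0.05 s, during which the arm holds its last target. There are 200 camera calls.

TASK

Two pointed-oval pendant blanks are to be filed as one pack. Lay the loose blue blank flat on the dark wooden one that waits on the filing block, holes over one another and points lined up; then take the brass pin with the red head from the rack and push it down through both blanks into the block's hole until its head sits on the blue blank, and let go.

Things in the scene. Friction and masses are not known exactly. Their poses are not given: they have to be found in the camera images.
- block: Fixed pale wooden filing block, 110 x 110 x 45 mm high, standing on the bench, with an upright 20 mm hole in the middle of its top, 40 mm deep. Origin: centre of its underside, on the axis of the hole; z up, x and y along its sides.
- dark_blank: Loose dark wooden pendant blank, a pointed oval 12 mm thick, 73 mm from point to point along its x axis and 52 mm wide along its y axis, with a 20 mm hole through its middle; about 35 g. It lies flat on the block, its hole within about 6 mm of the block's hole, and turned at random. Origin: centre of the hole at the underside; z up.
- blue_blank: Loose blue pendant blank of the same shape and size as the dark one (12 mm thick, 73 mm along x, 52 mm along y, 20 mm hole); it lies flat on the bench. Origin: centre of the hole at the underside; z up. The two points are alike, so a half turn makes no difference. A round copper-coloured blank also lies about: not wanted.
- brass_pin: Brass pin, red round head, 120 g. Shank 16 mm thick, 60 mm long; lowest 16 mm taper to 6 mm, drawing loose holes into line. Head 26 mm wide, 30 mm high. Origin: nose end; z up the pin. Hangs by its head in a fixed rack 64 mm high, nose 4 mm up; its x axis points across the rack. A black-headed punch hangs 60 mm off along y (either side): unwanted, so grip along x. When home its nose is 9 mm up.
Things that resemble listed ones, but are neither listed nor needed, are in the scene too. Several things look just like the brass_pin: the one meant starts farthest to the robot's left. Several things look just like the blue_blank: the one meant starts farthest from the robot's base.

How it is judged:
By the outcome, as a careful person would: the job done as asked, in the order asked, and still so for the second after the job is handed in, with the robot touching nothing.
It also fails if it takes over 64 s, if anything falls off the work surface, if the arm or the gripper's body presses on something with over 40 N, if the wrist force passes 120 N, or if a joint passes its speed limit or range.

## Working session

There is one attempt and no reset: what is moved stays moved. The work goes in short steps, Python scripts to look and compute and a tool call to move; the robot and the scene stay as the last step left them, time stands still between calls to the robot, and variables do not carry over. Pictures are saved under pics/ and viewed, about 8 in all and at most 12, crops included, and the job is handed in when it is done.

Besides the shell and the picture viewer there is one more tool, called after "Request:" as name(argument=value, ...), one argument or row to a line, values as JSON. servo_tool: Moves the arm, as the interface text tells. Its arguments: {"type":"object","properties":{"targets":{"type":"array"},"squeeze":{"type":"number"}},"required":["targets"]}

```bash
mkdir -p pics; cat > h.py <<'E'
import numpy as np, cv2
from plant import r
def ray(cam,uv,z,cal=None):
    c=cal or r.get_calibration(cam);K=np.array(c["K"]);T=np.array(c["extrinsics"])
    d=T[:3,:3]@np.linalg.inv(K)@np.array([uv[0],uv[1],1.]);o=T[:3,3]
    return o+d*(z-o[2])/d[2]
E
python3 - <<'E'
from h import *
a=r.capture("scene");cv2.imwrite("pics/scene.png",a)
b=r.capture("top");cv2.imwrite("pics/top.png",b)
zs=dict(block=.045,dark_blank=.057,blue_blank=.012,brass_pin=.094)
for n,z in zs.items():
    for d in r.cut_out(n,"top"):
        m=d["mask"];ys,xs=np.nonzero(m);uv=(xs.mean(),ys.mean())
        print(n,round(d["p"],2),d["extent"],np.round(uv,1),np.round(ray("top",uv,z),3))
print(r.get_state()); print(r.grasp_offset)
for c in("top","scene"):print(np.round(r.get_calibration(c)["extrinsics"],3).tolist(),r.get_calibration(c)["K"])
cv2.imwrite("pics/both.png",cv2.resize(np.hstack([a,b]),(800,300)))
E
```

```text
block 0.68 [225.2, 174.9, 285.1, 233.9] [255.8 204.2] [0.555 0.031 0.045]
dark_blank 0.77 [245.3, 183.0, 270.2, 216.2] [257.4 199.2] [0.563 0.028 0.057]
blue_blank 0.77 [309.8, 191.9, 340.8, 219.0] [324.6 205.9] [ 0.56  -0.111  0.012]
blue_blank 0.7 [363.0, 165.6, 386.8, 193.7] [375.8 178. ] [ 0.622 -0.218  0.012]
brass_pin 0.76 [109.2, 201.6, 128.1, 219.5] [116.9 208.7] [0.532 0.289 0.094]
brass_pin 0.71 [158.8, 163.2, 172.2, 177.1] [163.9 166. ] [0.616 0.206 0.094]
{'time_s': 0.3, 'joints': array([ 8.28579493e+01,  2.05622342e+01,  6.67158729e-01, -4.22931118e-03,
       -7.01345643e+01, -1.65068774e+01]), 'qd': array([ 0.12761715, -0.13091477,  0.12605464,  0.03563954,  0.0098383 ,
       -0.01974747]), 'joint_torque': array([-3.93519849e-04, -5.81813443e+01,  2.92820388e+01,  6.99010581e+00,
        9.31077782e-03, -1.11872030e-04]), 'tcp_pos': array([0.27073053, 0.61816397, 0.22625606]), 'eef_rot': array([ 1.79970452e+02, -4.60856651e-03, -2.36503651e+01]), 'contact_force': array([-6.27881327e-04, -7.16688327e-01,  6.96344593e-01]), 'moment': array([ 0.00478508, -0.0369383 ,  0.00108262]), 'gripper_width': 0.08760601651332967}
-0.0188
[[0.024, -0.991, 0.132, 0.43], [-1.0, -0.025, -0.01, 0.0], [0.014, -0.132, -0.991, 0.884], [0.0, 0.0, 0.0, 1.0]] [[423.42923469   0.         275.44166253]
 [  0.         423.42923469 210.89575717]
 [  0.           0.           1.        ]]
[[-0.864, 0.304, -0.401, 0.871], [0.503, 0.509, -0.698, 0.6], [-0.008, -0.805, -0.593, 0.563], [0.0, 0.0, 0.0, 1.0]] [[429.22843444   0.         285.50343393]
 [  0.         429.22843444 208.79290568]
 [  0.           0.           1.        ]]
```

View pics/top.png

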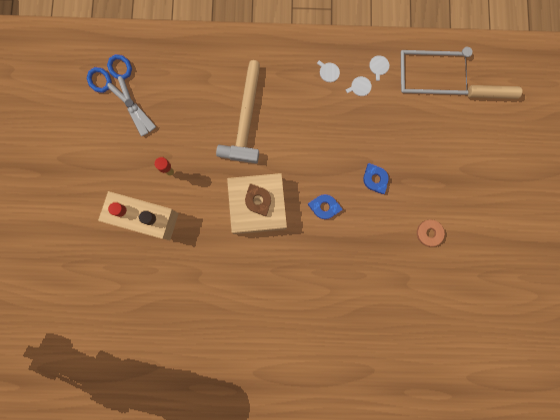

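View pics/scene.png

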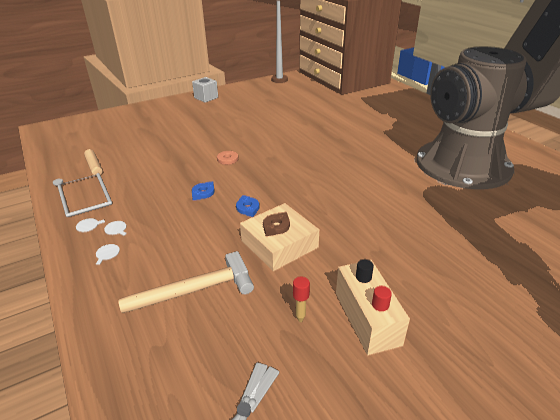

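The top view shows the rack with a red pin at about (116,208) and a loose look-alike at (163,165). The block with the dark blank is at (257,200). The wanted blue blank is the farther one, at (376,178), and the other is at (325,206). In the scene view the loose red pin stands free and the rack pin is nearest the camera. I'll go to the blue blank.

Request:
servo_tool(
  targets=[
    {"dx":35,"dy":-83,"dz":0},
    {"dx":35,"dy":-83,"dz":0},
    {"dx":35,"dy":-83,"dz":0},
    {"dx":35,"dy":-83,"dz":0},
    {"dx":35,"dy":-83,"dz":0},
    {"dx":35,"dy":-83,"dz":0},
    {"dx":35,"dy":-83,"dz":0},
    {"dx":35,"dy":-83,"dz":0},
    {"dx":35,"dy":-83,"dz":0},
    {"dx":35,"dy":-83,"dz":0},
  ],
)

```text
validation failed for argument at $.ta...
```

Request:
servo_tool(
  targets=[
    {"dx":35,"dy":-83,"dz":0,"spin":0,"grip":100},
    {"dx":35,"dy":-83,"dz":0,"spin":0,"grip":100},
    {"dx":35,"dy":-83,"dz":0,"spin":0,"grip":100},
    {"dx":35,"dy":-83,"dz":0,"spin":0,"grip":100},
    {"dx":35,"dy":-83,"dz":0,"spin":0,"grip":100},
    {"dx":35,"dy":-83,"dz":0,"spin":0,"grip":100},
    {"dx":35,"dy":-83,"dz":0,"spin":0,"grip":100},
    {"dx":35,"dy":-83,"dz":0,"spin":0,"grip":100},
    {"dx":35,"dy":-83,"dz":0,"spin":0,"grip":100},
    {"dx":35,"dy":-83,"dz":0,"spin":0,"grip":100},
  ],
  squeeze=20,
)

```text
time_s: 1.13
tcp_pos: [0.433, 0.2325, 0.227]
eef_rot: [-179.9, -0.0, -23.6]
contact_force: [1.0, 0.2, -0.2]
gripper_width: 0.0871
```

Request:
servo_tool(
  targets=[
    {"dx":16,"dy":-45,"dz":0,"spin":0,"grip":100},
    {"dx":16,"dy":-45,"dz":0,"spin":0,"grip":100},
    {"dx":16,"dy":-45,"dz":0,"spin":0,"grip":100},
    {"dx":16,"dy":-45,"dz":0,"spin":0,"grip":100},
    {"dx":16,"dy":-45,"dz":0,"spin":0,"grip":100},
    {"dx":16,"dy":-45,"dz":0,"spin":0,"grip":100},
    {"dx":16,"dy":-45,"dz":0,"spin":0,"grip":100},
    {"dx":16,"dy":-45,"dz":0,"spin":0,"grip":100},
    {"dx":16,"dy":-45,"dz":0,"spin":0,"grip":100},
    {"dx":16,"dy":-45,"dz":0,"spin":0,"grip":100},
  ],
)

```text
time_s: 1.97
tcp_pos: [0.5726, -0.1604, 0.2267]
eef_rot: [-180.0, -0.0, -23.7]
contact_force: [0.7, 0.5, 0.6]
gripper_width: 0.0875
```

```bash
cat >> h.py <<'E'
def holes(name,cam,z,save=None,zt=None):
    """world outline of mask -> minAreaRect centre, long axis; and hole centre"""
    cal=r.get_calibration(cam);st=r.get_state();im=r.capture(cam)
    if save:cv2.imwrite(save,im)
    print("tcp",np.round(st["tcp_pos"],4),np.round(st["eef_rot"],2),"cam",np.round(np.array(cal["extrinsics"])[:3,3],3))
    for d in r.cut_out(name,cam):
        m=d["mask"].astype(np.uint8)
        cs,_=cv2.findContours(m,cv2.RETR_CCOMP,cv2.CHAIN_APPROX_NONE)
        cs=sorted(cs,key=cv2.contourArea)[::-1]
        for c in cs[:2]:
            P=np.array([ray(cam,p[0],z,cal)[:2] for p in c],np.float32)
            M=cv2.moments(P.reshape(-1,1,2));ctr=(M["m10"]/M["m00"],M["m01"]/M["m00"]) if M["m00"] else 0
            ang=np.degrees(.5*np.arctan2(2*M["mu11"],M["mu20"]-M["mu02"]))
            (rc,wh,_)=cv2.minAreaRect(P)
            u=c.reshape(-1,2)
            print(name,round(d["p"],2),np.round(u.min(0)),u.max(0),"ctr",np.round(ctr,4),"ang",round(ang,1),"rect",np.round(rc,4),np.round(wh,4))
    return im,cal
E
python3 - <<'E'
from h import *
holes("blue_blank","wrist",.012,"pics/w1.png")
E
```

```text
tcp [ 0.5726 -0.1604  0.2267] [-1.7999e+02 -2.0000e-02 -2.3650e+01] cam [ 0.646 -0.194  0.384]
blue_blank 0.82 [209 181] [271 227] ctr [ 0.5602 -0.113 ] ang 85.9 rect [ 0.5602 -0.113 ] [0.0517 0.0548]
blue_blank 0.82 [231 196] [249 211] ctr [ 0.561  -0.1134] ang 47.6 rect [ 0.5609 -0.1136] [0.019  0.0178]
blue_blank 0.67 [281  85] [334 136] ctr [ 0.6225 -0.2194] ang 27.9 rect [ 0.6229 -0.2195] [0.0509 0.0519]
blue_blank 0.67 [298 100] [318 121] ctr [ 0.6225 -0.219 ] ang -67.7 rect [ 0.6224 -0.2188] [0.0195 0.0196]
```

View pics/w1.png

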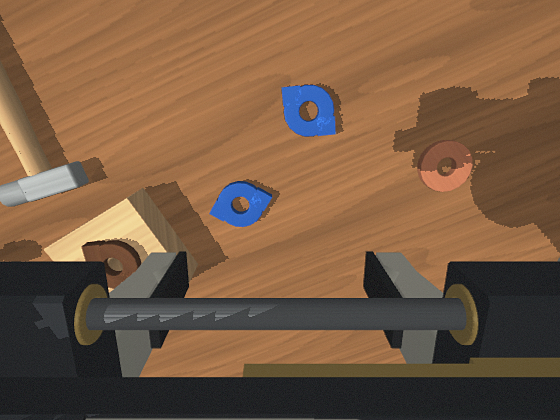

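The wrist view shows the wanted blank at (308,110) with its hole visible. The near look-alike is at (240,204) and the dark blank is partly seen at (114,263). I'll cross-check the angle by the points.

```bash
cat >> h.py <<'E'
from scipy.spatial.distance import pdist,squareform
def tips(name,cam,z,im,cal):
    for d in r.cut_out(name,cam):
        c=max(cv2.findContours(d["mask"].astype(np.uint8),cv2.RETR_EXTERNAL,cv2.CHAIN_APPROX_NONE)[0],key=cv2.contourArea)
        P=np.array([ray(cam,p[0],z,cal)[:2] for p in c]);D=squareform(pdist(P));i,j=np.unravel_index(D.argmax(),D.shape)
        v=P[j]-P[i];print("tips",P[i].round(4),P[j].round(4),"mid",((P[i]+P[j])/2).round(4),"len",D.max().round(4),"ang",round(np.degrees(np.arctan2(v[1],v[0]))%180,1))
E
python3 - <<'E'
from h import *
tips("blue_blank","wrist",.012,*holes("blue_blank","wrist",.012))
E
```

```text
tcp [ 0.5731 -0.1632  0.2256] [ 1.7992e+02  4.0000e-02 -2.3940e+01] cam [ 0.647 -0.197  0.383]
blue_blank 0.65 [278  85] [332 137] ctr [ 0.6223 -0.2194] ang 24.7 rect [ 0.6222 -0.2195] [0.0512 0.0535]
blue_blank 0.65 [296 102] [315 122] ctr [ 0.6225 -0.2193] ang -27.3 rect [ 0.6226 -0.2193] [0.0186 0.0189]
blue_blank 0.55 [207 184] [268 227] ctr [ 0.5608 -0.113 ] ang 86.0 rect [ 0.5607 -0.1125] [0.0491 0.0566]
blue_blank 0.55 [229 196] [247 213] ctr [ 0.5618 -0.1136] ang 35.9 rect [ 0.562  -0.1136] [0.0188 0.0188]
tips [ 0.6531 -0.2024] [ 0.5908 -0.2361] mid [ 0.6219 -0.2192] len 0.0708 ang 28.4
tips [ 0.5658 -0.0776] [ 0.5571 -0.148 ] mid [ 0.5615 -0.1128] len 0.0709 ang 82.9
```

Request:
servo_tool(
  targets=[
    {"dx":4.9,"dy":-5.6,"dz":-3,"spin":0.905,"grip":100},
    {"dx":4.9,"dy":-5.6,"dz":-6,"spin":0.905,"grip":100},
    {"dx":4.9,"dy":-5.6,"dz":-9,"spin":0.905,"grip":100},
    {"dx":4.9,"dy":-5.6,"dz":-11,"spin":0.905,"grip":100},
    {"dx":4.9,"dy":-5.6,"dz":-13,"spin":0.905,"grip":100},
    {"dx":4.9,"dy":-5.6,"dz":-15,"spin":0.905,"grip":100},
    {"dx":4.9,"dy":-5.6,"dz":-16.5,"spin":0.905,"grip":100},
    {"dx":4.9,"dy":-5.6,"dz":-16.5,"spin":0.905,"grip":100},
    {"dx":4.9,"dy":-5.6,"dz":-16.5,"spin":0.905,"grip":100},
    {"dx":4.9,"dy":-5.6,"dz":-16.5,"spin":0.905,"grip":100},
  ],
)

```text
time_s: 3.05
tcp_pos: [0.6217, -0.213, 0.0621]
eef_rot: [180.0, -0.0, 28.2]
contact_force: [0.2, 0.3, 0.4]
gripper_width: 0.0873
```

```bash
python3 - <<'E'
from h import *
tips("blue_blank","wrist",.012,*holes("blue_blank","wrist",.012,"pics/w2.png"))
E
```

```text
tcp [ 0.6217 -0.213   0.0621] [ 1.7997e+02 -3.0000e-02  2.8220e+01] cam [ 0.693 -0.176  0.219]
blue_blank 0.82 [ 39 200] [143 276] ctr [ 0.565 -0.113] ang -87.6 rect [ 0.5626 -0.1137] [0.0541 0.0566]
blue_blank 0.82 [ 82 226] [107 250] ctr [ 0.5639 -0.1141] ang 66.5 rect [ 0.564  -0.1142] [0.0183 0.0136]
blue_blank 0.7 [245 176] [324 285] ctr [ 0.6236 -0.2187] ang 28.5 rect [ 0.6235 -0.2185] [0.054  0.0527]
blue_blank 0.7 [269 220] [299 244] ctr [ 0.6244 -0.2182] ang -56.0 rect [ 0.6245 -0.2182] [0.0172 0.0179]
tips [ 0.5651 -0.0776] [ 0.5637 -0.147 ] mid [ 0.5644 -0.1123] len 0.0695 ang 88.8
tips [ 0.5906 -0.2342] [ 0.6567 -0.2018] mid [ 0.6236 -0.218 ] len 0.0736 ang 26.1
```

Request:
servo_tool(
  targets=[
    {"dx":0.1,"dy":-0.4,"dz":-1,"spin":0,"grip":100},
    {"dx":0.1,"dy":-0.4,"dz":-2,"spin":0,"grip":100},
    {"dx":0.1,"dy":-0.4,"dz":-3,"spin":0,"grip":100},
    {"dx":0.1,"dy":-0.4,"dz":-4,"spin":0,"grip":100},
    {"dx":0.1,"dy":-0.4,"dz":-4.8,"spin":0,"grip":100},
    {"dx":0.1,"dy":-0.4,"dz":-5.4,"spin":0,"grip":100},
    {"dx":0.1,"dy":-0.4,"dz":-5.6,"spin":0,"grip":100},
    {"dx":0.1,"dy":-0.4,"dz":-5.7,"spin":0,"grip":100},
    {"dx":0.1,"dy":-0.4,"dz":-5.7,"spin":0,"grip":100},
    {"dx":0.1,"dy":-0.4,"dz":-5.7,"spin":0,"grip":100},
  ],
)

```text
time_s: 4.03
tcp_pos: [0.6226, -0.2183, 0.005]
eef_rot: [180.0, -0.0, 28.2]
contact_force: [-0.6, 0.3, 0.4]
gripper_width: 0.088
```

Request:
servo_tool(
  targets=[
    {"dx":0,"dy":-0.05,"dz":-0.1,"spin":0,"grip":80},
    {"dx":0,"dy":-0.05,"dz":-0.15,"spin":0,"grip":70},
    {"dx":0,"dy":-0.05,"dz":-0.15,"spin":0,"grip":62},
    {"dx":0,"dy":-0.05,"dz":-0.15,"spin":0,"grip":55},
    {"dx":0,"dy":-0.05,"dz":-0.15,"spin":0,"grip":50},
    {"dx":0,"dy":-0.05,"dz":-0.15,"spin":0,"grip":45},
    {"dx":0,"dy":-0.05,"dz":-0.15,"spin":0,"grip":45},
    {"dx":0,"dy":-0.05,"dz":-0.15,"spin":0,"grip":45},
    {"dx":0,"dy":-0.05,"dz":-0.15,"spin":0,"grip":45},
    {"dx":0,"dy":-0.05,"dz":-0.15,"spin":0,"grip":45},
  ],
  squeeze=20,
)

```text
time_s: 4.87
tcp_pos: [0.6223, -0.2188, 0.0031]
eef_rot: [180.0, -0.0, 28.2]
contact_force: [-1.1, -0.2, 1.1]
gripper_width: 0.0516
```

Request:
servo_tool(
  targets=[
    {"dx":0,"dy":0,"dz":3,"spin":0,"grip":45},
    {"dx":0,"dy":0,"dz":7,"spin":0,"grip":45},
    {"dx":0,"dy":1,"dz":11,"spin":0,"grip":45},
    {"dx":-2,"dy":4,"dz":13,"spin":0,"grip":45},
    {"dx":-4,"dy":7,"dz":15,"spin":0,"grip":45},
    {"dx":-6,"dy":10,"dz":17,"spin":0,"grip":45},
    {"dx":-8,"dy":13,"dz":18,"spin":0,"grip":45},
    {"dx":-10,"dy":16,"dz":19,"spin":0,"grip":45},
    {"dx":-12,"dy":19,"dz":20,"spin":0,"grip":45},
    {"dx":-13,"dy":22,"dz":20,"spin":0,"grip":45},
  ],
)

```text
time_s: 5.7
tcp_pos: [0.491, 0.0023, 0.2052]
eef_rot: [180.0, -0.2, 28.2]
contact_force: [1.0, 0.8, -0.1]
gripper_width: 0.0517
```

Request:
servo_tool(
  targets=[
    {"dx":0,"dy":0,"dz":0,"spin":0,"grip":45},
    {"dx":0,"dy":0,"dz":0,"spin":0,"grip":45},
    {"dx":0,"dy":0,"dz":0,"spin":0,"grip":45},
    {"dx":0,"dy":0,"dz":0,"spin":0,"grip":45},
    {"dx":0,"dy":0,"dz":0,"spin":0,"grip":45},
    {"dx":0,"dy":0,"dz":0,"spin":0,"grip":45},
    {"dx":0,"dy":0,"dz":0,"spin":0,"grip":45},
    {"dx":0,"dy":0,"dz":0,"spin":0,"grip":45},
    {"dx":0,"dy":0,"dz":0,"spin":0,"grip":45},
    {"dx":0,"dy":0,"dz":0,"spin":0,"grip":45},
  ],
)

```text
time_s: 6.53
tcp_pos: [0.4923, 0.0011, 0.203]
eef_rot: [-180.0, 0.0, 28.2]
contact_force: [-0.2, 0.0, -0.6]
gripper_width: 0.0515
```

```bash
python3 - <<'E'
from h import *
im,cal=holes("dark_blank","wrist",.057,"pics/w3.png")
tips("dark_blank","wrist",.057,im,cal)
for d in r.cut_out("block","wrist"): print(d["p"],d["extent"])
im,cal=holes("dark_blank","top",.057)
tips("dark_blank","top",.057,im,cal)
c=r.get_state();print(c["gripper_width"])
cal=r.get_calibration("wrist");holes("blue_blank","wrist",float(c["tcp_pos"][2])+.008)
E
```

```text
tcp [0.4923 0.0011 0.203 ] [-1.800e+02  1.000e-02  2.818e+01] cam [0.564 0.038 0.36 ]
dark_blank 0.7 [257  60] [318 149] ctr [0.5626 0.027 ] ang 27.7 rect [0.5625 0.027 ] [0.0516 0.0515]
dark_blank 0.7 [275  93] [299 118] ctr [0.5626 0.0274] ang -69.5 rect [0.5625 0.0275] [0.0197 0.0194]
tips [0.5311 0.0113] [0.5943 0.0431] mid [0.5627 0.0272] len 0.0707 ang 26.7
0.84 [199.2, 18.2, 365.2, 187.4]
tcp [0.4923 0.0013 0.2031] [180.    -0.    28.21] cam [0.43  0.    0.884]
0.05164406820296611
tcp [0.4923 0.0013 0.2031] [-1.80e+02 -1.00e-02  2.82e+01] cam [0.563 0.039 0.36 ]
blue_blank 0.63 [223 199] [328 298] ctr [0.4998 0.0049] ang -55.4 rect [0.5041 0.0076] [0.0494 0.0498]
blue_blank 0.63 [255 257] [295 286] ctr [0.4947 0.0024] ang -63.6 rect [0.4946 0.0024] [0.0152 0.0189]
blue_blank 0.62 [376 151] [430 199] ctr [ 0.5615 -0.0248] ang 84.9 rect [ 0.5614 -0.0248] [0.0214 0.0236]
blue_blank 0.62 [394 166] [412 184] ctr [ 0.5616 -0.0246] ang 2.6 rect [ 0.5615 -0.0245] [0.0072 0.0082]
```

View pics/w3.png

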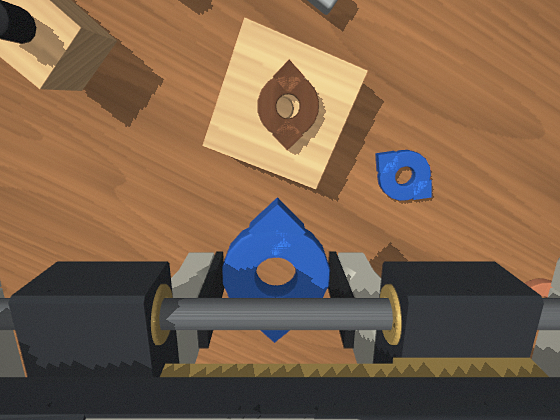

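Dark blank: hole at (288,105), points at (290,61) and (290,150). The held blue blank shows points at (277,198) and (275,341), with its hole at (276,271). I'll work out the block's centre and the held blank's offset.

```bash
python3 - <<'E'
from h import *
cal=r.get_calibration("wrist");z=.203+.0088
a=ray("wrist",(277,198),z,cal);b=ray("wrist",(275,341),z,cal)
d=a-b;print("blue tips",a.round(4),b.round(4),((a+b)/2).round(4),np.linalg.norm(d),np.degrees(np.arctan2(d[1],d[0])))
im=cv2.imread("pics/w3.png");hs=cv2.cvtColor(im,cv2.COLOR_BGR2HSV)
m=((hs[...,2]>165)&(hs[...,1]<150)&(hs[...,0]<35)).astype(np.uint8);m[:10]=0;m[195:]=0;m[:,:195]=0;m[:,375:]=0
c=max(cv2.findContours(m,0,2)[0],key=cv2.contourArea);h=cv2.convexHull(c)
q=cv2.approxPolyDP(h,6,True).reshape(-1,2);print(q.tolist())
P=np.array([ray("wrist",p,.045,cal)[:2] for p in q]);print(P.round(4).tolist())
H=np.array([ray("wrist",p[0],.045,cal)[:2] for p in h],np.float32);print(cv2.minAreaRect(H))
for w in [(288,105),(280,105)]:print(ray("wrist",w,.045,cal).round(4))
# held blue hole rim
m=((hs[...,0]>95)&(hs[...,0]<130)&(hs[...,1]>100)).astype(np.uint8)
cv2.imwrite("pics/c.png",np.hstack([cv2.resize(im[190:345,210:345],None,fx=3,fy=3),cv2.resize(im[50:160,240:340],(423,465))]))
E
```

```text
blue tips [0.527  0.0186 0.2118] [ 0.4609 -0.0156  0.2118] [0.494  0.0015 0.2118] 0.07442431942996568 27.430671381575948
[[195, 13], [231, 10], [367, 70], [315, 188], [202, 145]]
[[0.5905, 0.1267], [0.6061, 0.1022], [0.6195, -0.0177], [0.511, -0.0302], [0.4977, 0.0781]]
((0.5564554929733276, 0.048447951674461365), (0.11104598641395569, 0.1474466472864151), 6.6859612464904785)
[0.5637 0.027  0.045 ]
[0.5604 0.0331 0.045 ]
```

View pics/c.png

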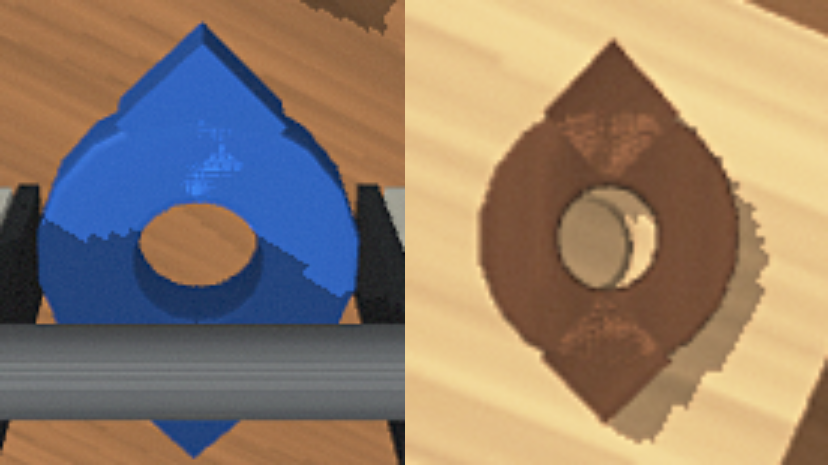

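```bash
python3 - <<'E'
from h import *
cal=r.get_calibration("wrist");z=.203+.0088
a=ray("wrist",(278.3,204.5),z,cal);b=ray("wrist",(275,341.7),z,cal);d=a-b
print("tips mid",((a+b)/2).round(4),np.linalg.norm(d).round(4),np.degrees(np.arctan2(d[1],d[0])))
print("hole",ray("wrist",(276.2,277.2),z,cal).round(4),r.get_state()["tcp_pos"])
print("dark",ray("wrist",(240+(607-405)/4.23,50+238/4.227),.057,cal).round(4))
a=ray("wrist",(240+(614-405)/4.23,50+40/4.227),.057,cal);b=ray("wrist",(240+(607-405)/4.23,50+423/4.227),.057,cal);d=a-b
print("dark tips",((a+b)/2).round(4),np.linalg.norm(d).round(4),np.degrees(np.arctan2(d[1],d[0])))
for w in [(282.1,107),(282.8,105.3)]:print("block",ray("wrist",w,.045,cal).round(4))
E
```

```text
tips mid [4.926e-01 4.000e-04 2.118e-01] 0.0719 26.945861955594356
hole [0.4927 0.0007 0.2118] [0.49230811 0.00129178 0.20310891]
dark [0.5627 0.0272 0.057 ]
dark tips [0.5629 0.0265 0.057 ] 0.072 27.67402480024092
block [0.5598 0.0307 0.045 ]
block [0.5614 0.0309 0.045 ]
```

Request:
servo_tool(
  targets=[
    {"dx":3.5,"dy":1.3,"dz":-1,"spin":0.01,"grip":45},
    {"dx":6,"dy":2.3,"dz":-3,"spin":0.01,"grip":45},
    {"dx":7,"dy":2.65,"dz":-6,"spin":0.01,"grip":45},
    {"dx":7,"dy":2.65,"dz":-9,"spin":0.01,"grip":45},
    {"dx":7,"dy":2.65,"dz":-11,"spin":0.01,"grip":45},
    {"dx":7,"dy":2.65,"dz":-12,"spin":0.01,"grip":45},
    {"dx":7,"dy":2.65,"dz":-13,"spin":0.01,"grip":45},
    {"dx":7,"dy":2.65,"dz":-13,"spin":0.01,"grip":45},
    {"dx":7,"dy":2.65,"dz":-13,"spin":0.01,"grip":45},
    {"dx":7,"dy":2.65,"dz":-13,"spin":0.01,"grip":45},
  ],
)

```text
time_s: 7.82
tcp_pos: [0.5633, 0.028, 0.0745]
eef_rot: [180.0, -0.1, 28.8]
contact_force: [1.1, -0.5, 0.5]
gripper_width: 0.0511
```

Request:
servo_tool(
  targets=[
    {"dx":0,"dy":0,"dz":-0.3,"spin":0,"grip":45},
    {"dx":0,"dy":0,"dz":-0.6,"spin":0,"grip":45},
    {"dx":0,"dy":0,"dz":-0.8,"spin":0,"grip":45},
    {"dx":0,"dy":0,"dz":-1.0,"spin":0,"grip":45},
    {"dx":0,"dy":0,"dz":-1.1,"spin":0,"grip":45},
    {"dx":0,"dy":0,"dz":-1.2,"spin":0,"grip":45},
    {"dx":0,"dy":0,"dz":-1.25,"spin":0,"grip":45},
    {"dx":0,"dy":0,"dz":-1.25,"spin":0,"grip":45},
    {"dx":0,"dy":0,"dz":-1.25,"spin":0,"grip":45},
    {"dx":0,"dy":0,"dz":-1.25,"spin":0,"grip":45},
  ],
)

```text
time_s: 8.65
tcp_pos: [0.5624, 0.0278, 0.0606]
eef_rot: [180.0, -0.0, 28.8]
contact_force: [0.1, 0.1, -0.6]
gripper_width: 0.0516
```

Request:
servo_tool(
  targets=[
    {"dx":0,"dy":0,"dz":-0.05,"spin":0,"grip":60},
    {"dx":0,"dy":0,"dz":-0.05,"spin":0,"grip":65},
    {"dx":0,"dy":0,"dz":-0.05,"spin":0,"grip":72},
    {"dx":0,"dy":0,"dz":-0.05,"spin":0,"grip":80},
    {"dx":0,"dy":0,"dz":1,"spin":0,"grip":80},
    {"dx":0,"dy":0,"dz":4,"spin":0,"grip":80},
    {"dx":-1,"dy":0,"dz":8,"spin":0,"grip":80},
    {"dx":-4,"dy":-1,"dz":12,"spin":0,"grip":80},
    {"dx":-7,"dy":-2.6,"dz":14,"spin":0,"grip":80},
    {"dx":-7,"dy":-2.6,"dz":14,"spin":0,"grip":80},
  ],
)

```text
time_s: 9.48
tcp_pos: [0.4908, 0.0007, 0.2061]
eef_rot: [179.9, -0.4, 28.8]
contact_force: [-0.5, 0.2, -1.5]
gripper_width: 0.07
```

Request:
servo_tool(
  targets=[
    {"dx":0,"dy":0,"dz":0,"spin":0,"grip":80},
    {"dx":0,"dy":0,"dz":0,"spin":0,"grip":80},
    {"dx":0,"dy":0,"dz":0,"spin":0,"grip":80},
    {"dx":0,"dy":0,"dz":0,"spin":0,"grip":80},
    {"dx":0,"dy":0,"dz":0,"spin":0,"grip":80},
    {"dx":0,"dy":0,"dz":0,"spin":0,"grip":80},
    {"dx":0,"dy":0,"dz":0,"spin":0,"grip":80},
    {"dx":0,"dy":0,"dz":0,"spin":0,"grip":80},
    {"dx":0,"dy":0,"dz":0,"spin":0,"grip":80},
    {"dx":0,"dy":0,"dz":0,"spin":0,"grip":80},
  ],
)

```text
time_s: 10.32
tcp_pos: [0.4923, 0.0018, 0.2005]
eef_rot: [180.0, 0.0, 28.8]
contact_force: [-0.4, -0.2, -0.1]
gripper_width: 0.0702
```

```bash
python3 - <<'E'
from h import *
im,cal=holes("blue_blank","wrist",.069,"pics/w4.png")
tips("blue_blank","wrist",.069,im,cal)
for d in r.cut_out("dark_blank","wrist"):print("dark",d["p"],d["extent"],d["mask"].sum())
cv2.imwrite("pics/c4.png",cv2.resize(im[0:200,190:380],(760,590) if 0 else None,fx=3,fy=3,interpolation=cv2.INTER_CUBIC))
E
```

```text
tcp [0.4923 0.0018 0.2005] [1.800e+02 1.000e-02 2.877e+01] cam [0.563 0.04  0.358]
blue_blank 0.92 [377 152] [432 202] ctr [ 0.5595 -0.085 ] ang 83.4 rect [ 0.5596 -0.0851] [0.0436 0.0466]
blue_blank 0.92 [395 168] [414 185] ctr [ 0.5601 -0.0844] ang -21.4 rect [ 0.5598 -0.0843] [0.0139 0.0165]
blue_blank 0.9 [258  61] [321 152] ctr [0.5617 0.0272] ang 26.2 rect [0.5617 0.027 ] [0.0508 0.0522]
blue_blank 0.9 [276  95] [301 121] ctr [0.5616 0.0276] ang -28.1 rect [0.5615 0.0277] [0.0197 0.0198]
tips [ 0.5634 -0.0546] [ 0.556  -0.1156] mid [ 0.5597 -0.0851] len 0.0614 ang 83.1
tips [0.5308 0.0118] [0.5928 0.0422] mid [0.5618 0.027 ] len 0.0691 ang 26.1
dark 0.63 [201.8, 20.2, 366.6, 188.2] 13930
```

View pics/c4.png

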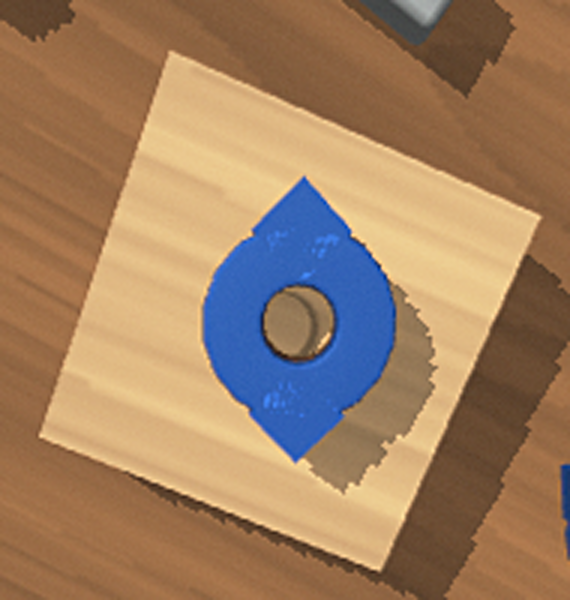

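The blue blank sits squarely over the dark one: hole at about (290,107), points in line and no dark edge showing. Next is the rack pin.

Request:
servo_tool(
  targets=[
    {"dx":1.9,"dy":21.5,"dz":1,"spin":0.79,"grip":100},
    {"dx":1.9,"dy":21.5,"dz":1,"spin":0.79,"grip":100},
    {"dx":1.9,"dy":21.5,"dz":1,"spin":0.79,"grip":100},
    {"dx":1.9,"dy":21.5,"dz":1,"spin":0.79,"grip":100},
    {"dx":1.9,"dy":21.5,"dz":1,"spin":0.79,"grip":100},
    {"dx":1.9,"dy":21.5,"dz":1,"spin":0.79,"grip":100},
    {"dx":1.9,"dy":21.5,"dz":1,"spin":0.79,"grip":100},
    {"dx":1.9,"dy":21.5,"dz":1,"spin":0.79,"grip":100},
    {"dx":1.9,"dy":21.5,"dz":1,"spin":0.79,"grip":100},
    {"dx":1.9,"dy":21.5,"dz":1,"spin":0.79,"grip":100},
  ],
)

```text
time_s: 11.35
tcp_pos: [0.5112, 0.2163, 0.2106]
eef_rot: [180.0, 0.0, 73.9]
contact_force: [0.3, -0.5, -1.0]
gripper_width: 0.0878
```

```bash
python3 - <<'E'
from h import *
im,cal=holes("brass_pin","wrist",.094,"pics/w5.png")
print(r.get_state()["joints"].round(1))
E
```

```text
tcp [0.5112 0.2163 0.2106] [180.     0.    73.91] cam [0.534 0.293 0.368]
brass_pin 0.84 [376 145] [426 181] ctr [0.6158 0.2199] ang -42.1 rect [0.6152 0.2218] [0.0246 0.0419]
brass_pin 0.59 [258  81] [292 115] ctr [0.5331 0.2936] ang -31.9 rect [0.533  0.2937] [0.0241 0.0253]
[ 43.1   9.9 -16.    0.  -64.1 120.8]
```

View pics/w5.png

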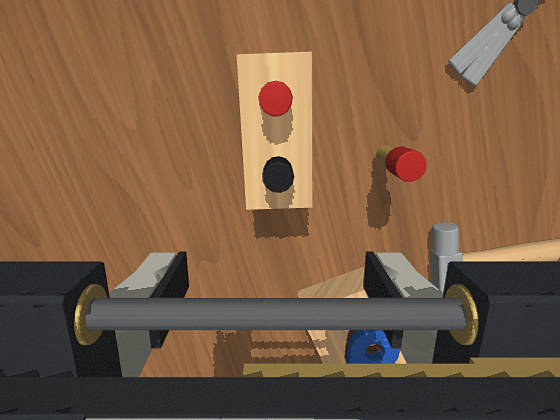

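The rack pin's head is at (275,98), the black punch at (278,174), and the loose look-alike at (405,163). The jaw axis lies across the rack, so I'll approach.

Request:
servo_tool(
  targets=[
    {"dx":1.1,"dy":3.8,"dz":0,"spin":0,"grip":100},
    {"dx":2.2,"dy":7.7,"dz":0,"spin":0,"grip":100},
    {"dx":2.2,"dy":7.7,"dz":-3,"spin":0,"grip":100},
    {"dx":2.2,"dy":7.7,"dz":-6,"spin":0,"grip":100},
    {"dx":2.2,"dy":7.7,"dz":-9,"spin":0,"grip":100},
    {"dx":2.2,"dy":7.7,"dz":-10,"spin":0,"grip":100},
    {"dx":2.2,"dy":7.7,"dz":-10.5,"spin":0,"grip":100},
    {"dx":2.2,"dy":7.7,"dz":-10.5,"spin":0,"grip":100},
    {"dx":2.2,"dy":7.7,"dz":-10.5,"spin":0,"grip":100},
    {"dx":2.2,"dy":7.7,"dz":-10.5,"spin":0,"grip":100},
  ],
)

```text
time_s: 12.28
tcp_pos: [0.5344, 0.2944, 0.1076]
eef_rot: [179.9, -0.2, 74.0]
contact_force: [1.0, 1.1, 0.2]
gripper_width: 0.0878
```

```bash
python3 - <<'E'
from h import *
im,cal=holes("brass_pin","wrist",.094,"pics/w6.png")
E
```

```text
tcp [0.5344 0.2944 0.1076] [ 1.799e+02 -1.500e-01  7.403e+01] cam [0.556 0.371 0.265]
brass_pin 0.62 [417 269] [420 273] ctr [0.6059 0.265 ] ang -63.1 rect [0.6061 0.265 ] [0.0008 0.003 ]
brass_pin 0.59 [250 219] [297 277] ctr [0.5345 0.2985] ang 74.5 rect [0.5345 0.299 ] [0.0332 0.0249]
```

Request:
servo_tool(
  targets=[
    {"dx":0,"dy":0,"dz":-1,"spin":0,"grip":100},
    {"dx":0,"dy":0,"dz":-2,"spin":0,"grip":100},
    {"dx":0,"dy":0,"dz":-2.6,"spin":0,"grip":100},
    {"dx":0,"dy":0,"dz":-3.1,"spin":0,"grip":100},
    {"dx":0,"dy":0,"dz":-3.4,"spin":0,"grip":100},
    {"dx":0,"dy":0,"dz":-3.4,"spin":0,"grip":100},
    {"dx":0,"dy":0,"dz":-3.4,"spin":0,"grip":100},
    {"dx":0,"dy":0,"dz":-3.4,"spin":0,"grip":100},
    {"dx":0,"dy":0,"dz":-3.4,"spin":0,"grip":100},
    {"dx":0,"dy":0,"dz":-3.4,"spin":0,"grip":100},
  ],
)

```text
time_s: 13.22
tcp_pos: [0.5335, 0.2939, 0.0719]
eef_rot: [180.0, -0.0, 74.0]
contact_force: [-0.0, -0.1, -0.5]
gripper_width: 0.0878
```

Request:
servo_tool(
  targets=[
    {"dx":0,"dy":0,"dz":-0.2,"spin":0,"grip":80},
    {"dx":0,"dy":0,"dz":-0.4,"spin":0,"grip":60},
    {"dx":0,"dy":0,"dz":-0.4,"spin":0,"grip":45},
    {"dx":0,"dy":0,"dz":-0.4,"spin":0,"grip":35},
    {"dx":0,"dy":0,"dz":-0.4,"spin":0,"grip":28},
    {"dx":0,"dy":0,"dz":-0.4,"spin":0,"grip":15},
    {"dx":0,"dy":0,"dz":-0.4,"spin":0,"grip":15},
    {"dx":0,"dy":0,"dz":-0.4,"spin":0,"grip":15},
    {"dx":0,"dy":0,"dz":-0.4,"spin":0,"grip":15},
    {"dx":0,"dy":0,"dz":-0.4,"spin":0,"grip":15},
  ],
  squeeze=40,
)

```text
time_s: 14.05
tcp_pos: [0.5333, 0.2938, 0.0676]
eef_rot: [-180.0, 0.0, 74.0]
contact_force: [0.1, -0.3, 0.5]
gripper_width: 0.0264
```

Request:
servo_tool(
  targets=[
    {"dx":0,"dy":0,"dz":2,"spin":0,"grip":15},
    {"dx":0,"dy":0,"dz":5,"spin":0,"grip":15},
    {"dx":0,"dy":0,"dz":8,"spin":0,"grip":15},
    {"dx":0,"dy":0,"dz":11,"spin":0,"grip":15},
    {"dx":0,"dy":0,"dz":12,"spin":0,"grip":15},
    {"dx":0.4,"dy":-4,"dz":12,"spin":0,"grip":15},
    {"dx":0.8,"dy":-8,"dz":12,"spin":0,"grip":15},
    {"dx":1.2,"dy":-12,"dz":12,"spin":0,"grip":15},
    {"dx":1.6,"dy":-16,"dz":12,"spin":0,"grip":15},
    {"dx":2,"dy":-20,"dz":12,"spin":0,"grip":15},
  ],
)

```text
time_s: 14.88
tcp_pos: [0.5527, 0.0921, 0.1872]
eef_rot: [-180.0, 0.0, 74.1]
contact_force: [1.5, -0.0, -1.2]
gripper_width: 0.0252
```

```bash
python3 - <<'E'
from h import *
st=r.get_state();cal=r.get_calibration("wrist");im=r.capture("wrist");cv2.imwrite("pics/w7.png",im)
# nose of held pin in the image; predicted
K=np.array(cal["K"]);T=np.linalg.inv(np.array(cal["extrinsics"]))
for h in (-.0636,-.0036,.0264):
    p=T[:3,:3]@(st["tcp_pos"]+[0,0,h])+T[:3,3];q=K@p;print("pred",h,(q[:2]/q[2]).round(1))
print(st["tcp_pos"].round(4),st["gripper_width"])
# block centre from w4 corners (w4 calibration: rebuild by rigid shift from the current wrist pose)
from scipy.spatial.transform import Rotation as R
def tm(p,e):
    M=np.eye(4);M[:3,:3]=R.from_euler("xyz",e,degrees=True).as_matrix();M[:3,3]=p;return M
E=np.linalg.inv(tm(st["tcp_pos"],st["eef_rot"]))@np.array(cal["extrinsics"])
c4={"K":cal["K"],"extrinsics":tm([.4923,.0018,.2005],[180,.01,28.77])@E}
q=np.array([(170,52),(541,215),(383,571),(39,436)])/3+[190,0]
P=np.array([ray("",p,.045,c4)[:2] for p in q]);print(P.round(4).tolist(),P.mean(0).round(4),np.linalg.norm(P-np.roll(P,1,0),axis=1).round(4))
for n,u,z in(("blue hole",(299.5,323.5),.069),("blockhole",(280,323),.045)):print(n,ray("",np.array(u)/3+[190,0],z,c4).round(4))
E
```

```text
pred -0.0636 [275.9 224.4]
pred -0.0036 [275.8 265. ]
pred 0.0264 [275.7 297. ]
[0.5527 0.0921 0.1872] 0.025205638530896378
[[0.6056, 0.0904], [0.619, -0.0182], [0.5106, -0.0318], [0.4972, 0.0778]] [0.5581 0.0296] [0.1091 0.1095 0.1092 0.1104]
blue hole [0.5618 0.0273 0.069 ]
blockhole [0.5592 0.0312 0.045 ]
```

View pics/w7.png

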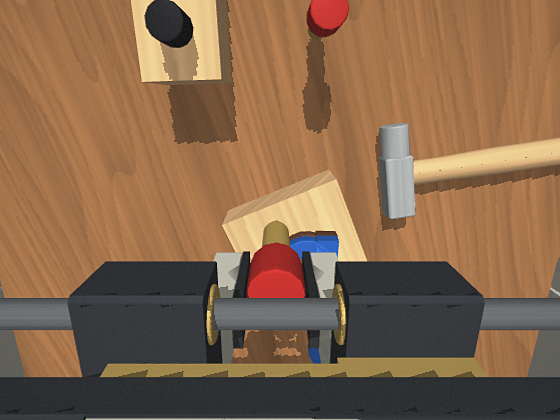

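The pin is held upright. Its nose at (275,222) matches the prediction, and it is the rack's red pin: only the black punch is left in the rack. I'll go over the hole.

Request:
servo_tool(
  targets=[
    {"dx":0.3,"dy":-3,"dz":0,"spin":0,"grip":15},
    {"dx":0.65,"dy":-6,"dz":0,"spin":0,"grip":15},
    {"dx":0.65,"dy":-6.4,"dz":0,"spin":0,"grip":15},
    {"dx":0.65,"dy":-6.4,"dz":-1.5,"spin":0,"grip":15},
    {"dx":0.65,"dy":-6.4,"dz":-3,"spin":0,"grip":15},
    {"dx":0.65,"dy":-6.4,"dz":-4,"spin":0,"grip":15},
    {"dx":0.65,"dy":-6.4,"dz":-4,"spin":0,"grip":15},
    {"dx":0.65,"dy":-6.4,"dz":-4,"spin":0,"grip":15},
    {"dx":0.65,"dy":-6.4,"dz":-4,"spin":0,"grip":15},
    {"dx":0.65,"dy":-6.4,"dz":-4,"spin":0,"grip":15},
  ],
)

```text
time_s: 15.77
tcp_pos: [0.5603, 0.0301, 0.1484]
eef_rot: [179.9, -0.0, 74.1]
contact_force: [-0.3, -0.1, -1.5]
gripper_width: 0.025
```

Request:
servo_tool(
  targets=[
    {"dx":0,"dy":0,"dz":-0.5,"spin":0,"grip":15},
    {"dx":0,"dy":0,"dz":-1,"spin":0,"grip":15},
    {"dx":0,"dy":0,"dz":-1.3,"spin":0,"grip":15},
    {"dx":0,"dy":0,"dz":-1.6,"spin":0,"grip":15},
    {"dx":0,"dy":0,"dz":-1.9,"spin":0,"grip":15},
    {"dx":0,"dy":0,"dz":-2.2,"spin":0,"grip":15},
    {"dx":0,"dy":0,"dz":-2.5,"spin":0,"grip":15},
    {"dx":0,"dy":0,"dz":-2.8,"spin":0,"grip":15},
    {"dx":0,"dy":0,"dz":-3.0,"spin":0,"grip":15},
    {"dx":0,"dy":0,"dz":-3.0,"spin":0,"grip":15},
  ],
)

```text
time_s: 16.6
tcp_pos: [0.5596, 0.0297, 0.1171]
eef_rot: [-180.0, 0.0, 74.0]
contact_force: [0.5, -0.8, -1.4]
gripper_width: 0.0249
```

Request:
servo_tool(
  targets=[
    {"dx":0,"dy":0,"dz":-0.3,"spin":0,"grip":15},
    {"dx":0,"dy":0,"dz":-0.6,"spin":0,"grip":15},
    {"dx":0,"dy":0,"dz":-0.9,"spin":0,"grip":15},
    {"dx":0,"dy":0,"dz":-1.2,"spin":0,"grip":15},
    {"dx":0,"dy":0,"dz":-1.5,"spin":0,"grip":15},
    {"dx":0,"dy":0,"dz":-1.8,"spin":0,"grip":15},
    {"dx":0,"dy":0,"dz":-2.1,"spin":0,"grip":15},
    {"dx":0,"dy":0,"dz":-2.4,"spin":0,"grip":15},
    {"dx":0,"dy":0,"dz":-2.6,"spin":0,"grip":15},
    {"dx":0,"dy":0,"dz":-2.6,"spin":0,"grip":15},
  ],
)

```text
time_s: 17.43
tcp_pos: [0.5594, 0.0297, 0.0909]
eef_rot: [-179.9, 0.0, 74.0]
contact_force: [0.4, 0.9, -1.8]
gripper_width: 0.0254
```

Request:
servo_tool(
  targets=[
    {"dx":0,"dy":0,"dz":-0.3,"spin":0,"grip":15},
    {"dx":0,"dy":0,"dz":-0.6,"spin":0,"grip":15},
    {"dx":0,"dy":0,"dz":-0.9,"spin":0,"grip":15},
    {"dx":0,"dy":0,"dz":-1.2,"spin":0,"grip":15},
    {"dx":0,"dy":0,"dz":-1.4,"spin":0,"grip":15},
    {"dx":0,"dy":0,"dz":-1.6,"spin":0,"grip":15},
    {"dx":0,"dy":0,"dz":-1.7,"spin":0,"grip":15},
    {"dx":0,"dy":0,"dz":-1.8,"spin":0,"grip":15},
    {"dx":0,"dy":0,"dz":-1.8,"spin":0,"grip":15},
    {"dx":0,"dy":0,"dz":-1.8,"spin":0,"grip":15},
  ],
)

```text
time_s: 18.27
tcp_pos: [0.5598, 0.0298, 0.0736]
eef_rot: [180.0, -0.0, 74.0]
contact_force: [0.5, 0.9, -1.5]
gripper_width: 0.0254
```

Request:
servo_tool(
  targets=[
    {"dx":0,"dy":0,"dz":-0.05,"spin":0,"grip":15},
    {"dx":0,"dy":0,"dz":-0.1,"spin":0,"grip":15},
    {"dx":0,"dy":0,"dz":-0.1,"spin":0,"grip":15},
    {"dx":0,"dy":0,"dz":-0.1,"spin":0,"grip":15},
    {"dx":0,"dy":0,"dz":-0.1,"spin":0,"grip":15},
    {"dx":0,"dy":0,"dz":-0.1,"spin":0,"grip":15},
    {"dx":0,"dy":0,"dz":-0.1,"spin":0,"grip":15},
    {"dx":0,"dy":0,"dz":-0.1,"spin":0,"grip":15},
    {"dx":0,"dy":0,"dz":-0.1,"spin":0,"grip":15},
    {"dx":0,"dy":0,"dz":-0.1,"spin":0,"grip":15},
  ],
)

```text
time_s: 19.1
tcp_pos: [0.5598, 0.0298, 0.0726]
eef_rot: [180.0, -0.0, 74.0]
contact_force: [0.2, -0.6, -1.1]
gripper_width: 0.0254
```

Request:
servo_tool(
  targets=[
    {"dx":0,"dy":0,"dz":0,"spin":0,"grip":35},
    {"dx":0,"dy":0,"dz":0,"spin":0,"grip":45},
    {"dx":0,"dy":0,"dz":0,"spin":0,"grip":60},
    {"dx":0,"dy":0,"dz":0,"spin":0,"grip":80},
    {"dx":0,"dy":0,"dz":0,"spin":0,"grip":80},
    {"dx":0,"dy":0,"dz":2,"spin":0,"grip":80},
    {"dx":0,"dy":0,"dz":5,"spin":0,"grip":80},
    {"dx":0,"dy":0,"dz":9,"spin":0,"grip":80},
    {"dx":-1,"dy":-3,"dz":12,"spin":0,"grip":80},
    {"dx":-2.1,"dy":-7,"dz":13,"spin":0,"grip":80},
  ],
)

```text
time_s: 19.93
tcp_pos: [0.5421, -0.0366, 0.2068]
eef_rot: [179.6, -0.1, 74.3]
contact_force: [1.6, -1.5, 0.2]
gripper_width: 0.0702
```

Request:
servo_tool(
  targets=[
    {"dx":-1,"dy":-4,"dz":0,"spin":0,"grip":80},
    {"dx":-1,"dy":-6,"dz":0,"spin":0,"grip":80},
    {"dx":-1,"dy":-6,"dz":0,"spin":0,"grip":80},
    {"dx":-1,"dy":-6,"dz":0,"spin":0,"grip":80},
    {"dx":-1,"dy":-6,"dz":0,"spin":0,"grip":80},
    {"dx":-1,"dy":-6,"dz":0,"spin":0,"grip":80},
    {"dx":-1,"dy":-6,"dz":0,"spin":0,"grip":80},
    {"dx":-1,"dy":-6,"dz":0,"spin":0,"grip":80},
    {"dx":-1,"dy":-6,"dz":0,"spin":0,"grip":80},
    {"dx":-1,"dy":-6,"dz":0,"spin":0,"grip":80},
  ],
)

```text
time_s: 20.77
tcp_pos: [0.5296, -0.0973, 0.2018]
eef_rot: [-180.0, 0.0, 74.1]
contact_force: [-0.0, -1.0, -0.5]
gripper_width: 0.0698
```

```bash
python3 - <<'E'
from h import *
w=r.capture("wrist");s=r.capture("scene");K=np.array(r.get_calibration("scene")["K"]);T=np.linalg.inv(np.array(r.get_calibration("scene")["extrinsics"]))
for z in(.045,.069,.099):
    p=K@(T[:3,:3]@[.5598,.0298,z]+T[:3,3]);print(z,(p[:2]/p[2]).round(1))
for d in r.cut_out("brass_pin","scene"):print(d["p"],d["extent"])
a=cv2.resize(s[185:275,225:335],(400,327),interpolation=2);b=cv2.resize(w,(436,327))
cv2.imwrite("pics/fin.png",np.hstack([cv2.resize(a,(364,327)),b]));print(r.get_state()["contact_force"],r.get_state()["tcp_pos"])
E
```

```text
0.045 [278.2 225.8]
0.069 [278.  215.9]
0.099 [277.7 203.1]
0.77 [271.4, 198.8, 284.9, 219.1]
0.66 [294.2, 273.0, 309.5, 321.6]
[-0.22595859 -0.18036829  0.08690346] [ 0.52950818 -0.09757596  0.20183783]
```

View pics/fin.png

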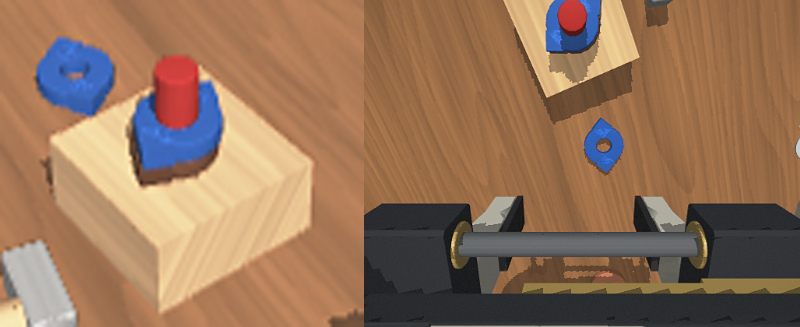

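In the final view the red head sits on the blue blank at about (278,209) in the scene picture, with no shank showing. The dark blank lies flush and in line beneath it, and the gripper is clear.

```bash
python3 -c "
from plant import r
print(r.close_job())"
```

```text
the job is handed in; nothing more can be done
None
```

The job is done and handed in at about 21 s. The farthest blue blank lies flat on the dark one. The leftmost red-headed pin, taken from the rack, is pushed down through both blanks into the block, and the gripper has let go and is clear.

- **Blanks:** after placing, the blue hole was about 1 mm from where the dark hole had been measured. The long axes agreed to within about 1.5°, and no dark edge showed around the blue.
- **Pin:** it went down with no more than about 2 N at the wrist, and was released with its nose at the intended 9 mm. The last pictures show the head resting on the blue blank with no shank visible, and the two blanks in line.
- **Disagreement:** my estimates of the block hole's position differed by about 3 mm. I aimed about 1 mm from their mean, towards the blank holes, and the insertion met no resistance. No check failed. I did not measure the blanks' alignment again after the pin went in; I only judged it by eye from the pictures.

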